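# Show the notched plate's frosted label to the reader

### The arm

A 6-joint arm with a two-finger parallel gripper is mounted at the origin on a cart in front of the work surface, level with it; the furniture and walls round the work are solid. World frame = base frame: x ahead of the robot, y to its left, z up, the work surface at z = 0. Lengths are in mm, angles in rad, forces in N, time in s.
With the tool pointing down it reaches from about 350 to 975 mm from the base axis. Payload 7.1 kg.
Tool frame: the origin (TCP) lies at the very end of the fingers, on their centre line; the grasp point (between the pads) lies 19 mm behind it; x points along the fingers, z is the direction in which the jaws open and shut, and the axes are right-handed (so a half turn about x gives the same grasp; the last joint's range is limited). The gripper opens to 88 mm and grips with 3 to 60 N. Pads are 20 mm wide; open, the fingers measure 115 mm over their backs; the gripper's body (75 mm by 178 mm) begins 61 mm behind the grasp point.
Start: joints at [-1.313, 0.423, 1.63, -0, 1.089, -0.019], TCP at [170.818, -601.187, 222.675] pointing down, gripper open.
Joint ranges: [-3, 3], [-0.9, 2.11], [0.09, 2.58], [-1.31, 4.45], [0.11, 2.69], [-2.54, 2.54]. Speed limits (rad/s): [2.39, 2.39, 3.01, 3.14, 3.14, 3.14].

### API

Orientations are given as a rotation vector (axis times angle).
In Python, from workcell import * gives the robot as it stands.
- The arm moves only by the shell command python3 -m crank 'ROWS'. ROWS is JSON, a list of rows, each a list of 3 entries, a list of its own where there are three numbers: the shift along the tool's x, y, z in cm, then the turn, a rotation vector about the tool's x, y, z in degrees, then the finger opening in cm, from 0 to 8.78. In form: [[[dx, dy, dz], [rx, ry, rz], claw], ...]. A call has 1 to 5 rows; each row shifts and turns the commanded pose from where the row before left it, along the tool's axes as they then stand; what a row does not reach is not made up. A row lasts 1/8 s, in which the tool goes at most 62.5 mm and 10.7 degrees, less where a joint would pass 70% of its speed; a pose out of reach is approached as far as the arm can. A call with a gripper value outside its range is refused whole. The fingers move at their own pace and stop on an object; the grip force is fixed at half the most. Time passes only in rows, so rows that do not move let the fingers close. It gives the time, the measured TCP pose, the force and the opening at its end, in the units of the state.
- get_obs(): the state, without advancing time (a new reading comes with each control period).
- get_image(name): name is "scene" or "side" or "wrist"; returns a dict with "pixels" (400x640x3 uint8, red, green, blue), "mtx" (3x3 intrinsics, pixels), "view" (4x4, takes a point from world to camera coordinates). Camera axes: x right, y down, z forward; pixel columns grow to the right and rows downward; lengths in mm; the calibration is good to about 2 mm. A picture is of the moment at which its call begins. There is no depth.
- close_job(): hands the job in, once; it reports no verdict.
The state is a dict: "t": time; "qpos": joint angles; "qvel": joint speeds; "joint_torque": joint torques, N m; "ee_pos": TCP position; "orientation": TCP orientation; "ft_force": force on the tool from outside, world axes, zero at the start; "moment": the same for the moment, N m; "width": finger opening in mm.
Only numpy, scipy, OpenCV 4.12 (cv2) and the standard library are available. Lean on these libraries where they do the work, as an engineer would, in place of code of your own. Each camera call takes 0.05 s, during which the arm holds its last target.

### The job

Take the smoked-glass filter plate with the corner notch out of the drying rack, squeezing the fragile glass with no more than 20 N and never pressing it hard into the rack, and hold it up in front of the label reader: frosted face turned up and squarely toward the window (which looks down at a slant, so the plate leans back about 35 degrees), long edges level and the plate's upper edge still upper, with the frosted patch at the reader's focus, 16 cm straight out from the middle of the window. The notch tells how the plate stands: the frosted patch is on the notched end, and you are looking at the frosted face when the notch is at the upper left. Leave the plain plate in its slot, do not disturb the other things or touch the reader, and finish while still holding the notched plate there, steady.

Things in the scene. Friction and masses are not known exactly. Their poses are not given: they have to be found in the camera images.
- notched_plate: Dark smoked-glass plate to present, 100 long x 50 high x 8 mm thick, 60-130 g, standing on a long edge. Origin: middle of its underside. x: along its length to the notched, frosted end; y: out of the frosted face; z: to its upper edge. A 12 x 12 mm notch cuts the upper corner at the +x end; pale frosting covers the last 28 mm of the +y face there. Grip at mid-length, across the faces, from above.
- label (a point): Centre of the frosted patch on the notched plate: 34 mm toward +x, 4 mm toward +y and 23 mm up from the plate's origin. Its axes are the plate's.
- blank_plate: A plain dark smoked-glass plate of the same size (100 x 50 x 8 mm), with no notch and no frosting, in the rack's other slot. Origin and axes as for the notched plate. Leave it there.
- rack: Fixed rack, yaw varies widely: 124 x 120 mm aluminium base, 10 mm thick. Origin: centre of its underside. Two slots along its x at y = -38 and +38 mm; plates stand on the base, undersides 10 mm and tops 60 mm above the table. White guides 18 mm high hold only the last 15 mm of each end (play 1.5 mm at each face, 2.5 mm at each end); a plate lifts straight up.
- reader: Fixed label reader: dark foot 110 x 120 mm, 14 mm post 412 mm high, grey head (60 x 72 x 50 mm) before the post. Origin: on the table straight below the focus; front is -x. The middle of its window is 131 mm toward +x from there and 340 mm above the table, the foot's centre 211 mm toward +x. The window looks forward (-x) and down at 35 degrees.
- focus (a point): Reader's focus: a point in empty air 160 mm straight out from the middle of the window, 248 mm above the table. Axes: x points to the window (35 degrees up); y is level; z points up, leaning 35 degrees away from the reader. A plate presented rightly has its y axis along this x, its z along this z, its x against this y.
- objective_pot: Bystander: black round pot with a lid, 41 mm across, 51 mm high. Origin: centre of its underside.
- coverslip_box: Bystander: small pale square box, 36 x 36 x 17 mm. Origin: centre of its underside.
- oil_bottle: Bystander: small brown bottle with black cap, 26 mm across, 62 mm high. Origin: centre of its underside.

How it is judged (in metres and radians):
On the way:
1. the notched plate is lifted clear of the rack in the fingers (height (world z) of notched_plate above 0.05 m and contact force between the fingers and notched_plate above 0.5 N and contact force between notched_plate and rack below 0.05 N), for 0.2 s.
At the end, for the whole second after the job is handed in: Notched plate held still in the fingers, frosted patch within 30 mm of the focus, frosted face up and square to the window and long edges level, each within 20 degrees, upper edge upper; reader and rack untouched by it; plain plate moved under 12 mm, pot, box and bottle under 20 mm (distance between label and focus below 0.03 m and angle between the y axis of notched_plate and the x axis of focus, either way round below 0.35 rad and angle between the x axis of notched_plate and the y axis of focus, either way round below 0.35 rad and angle between notched_plate's own y axis and vertical below 1.25 rad and angle between notched_plate's own z axis and vertical below 1.25 rad and height (world z) of notched_plate above 0.12 m and contact force between the fingers and notched_plate above 0.5 N and contact force between notched_plate and reader below 0.05 N and contact force between notched_plate and rack below 0.05 N and linear speed of notched_plate below 0.03 m/s and distance of blank_plate from where it was at the start of the episode below 0.012 m and distance of each of objective_pot, coverslip_box, oil_bottle from where it was at the start of the episode below 0.02 m); the arm keeps its last pose, push and grip.
It fails at once if the notched plate is squeezed with more than 20 N by each finger (44 N for both together), or pressed on the rack with more than 25 N (contact force between the fingers and notched_plate above 44 N or contact force between notched_plate and rack above 25 N).
It fails at once if the reader is touched by the robot or the plate (contact force between any of the arm, the fingers, notched_plate and reader above 1 N).
It fails at once if the plain plate or a bystander is disturbed (distance of blank_plate from where it was at the start of the episode above 0.012 m or distance of any of objective_pot, coverslip_box, oil_bottle from where it was at the start of the episode above 0.02 m).
It also fails if it takes over 37 s, if anything falls off the work surface, if the arm or the gripper's body presses on something with over 40 N, if the wrist force passes 120 N, or if a joint passes its speed limit or range.

## Working session

There is one attempt and no reset: what is moved stays moved. The work goes in short steps, Python scripts to look and compute and a shell command to move; the robot and the scene stay as the last step left them, time stands still between calls to the robot, and variables do not carry over. Pictures are saved under pics/ and viewed, and the job is handed in when it is done.

```bash
ls; mkdir -p pics
python3 - <<'E'
from workcell import *
import cv2
o=get_obs()
print({k:(o[k]) for k in o})
for n in ["scene","side","wrist"]:
    d=get_image(n)
    cv2.imwrite(f"pics/{n}0.png",d["pixels"][:,:,::-1])
    print(n,d["mtx"].tolist(),d["view"].round(4).tolist())
E
```

```text
pics
{'t': 0.0, 'qpos': array([-1.31301238e+00,  4.23849976e-01,  1.63070158e+00, -4.66449727e-05,
        1.08861552e+00, -1.90230515e-02]), 'qvel': array([ 0.00023911,  0.00116391,  0.00153362, -0.0010814 , -0.00094881,
       -0.00036671]), 'joint_torque': array([ 6.63642641e-04, -5.44619036e+01, -2.73660994e+01,  6.44199201e-02,
        2.29223713e-02, -1.30061762e-04]), 'ee_pos': array([ 170.65609517, -600.65484349,  221.89145786]), 'orientation': array([ 1.00385919,  1.32882785, -1.00229447]), 'ft_force': array([0.63748205, 0.74851941, 0.11607905]), 'moment': array([-0.04411781, -0.02846963,  0.04637112]), 'width': 87.83645664409936}
scene [[486.60012645051717, 0.0, 312.4582221511001], [0.0, 486.60012645051717, 199.27995481263463], [0.0, 0.0, 1.0]] [[-0.816, -0.5779, 0.0148, 353.1335], [-0.3407, 0.46, -0.8199, 358.0914], [0.467, -0.6741, -0.5723, 939.4546], [0.0, 0.0, 0.0, 1.0]]
side [[428.5873295320242, 0.0, 316.4603228306459], [0.0, 428.5873295320242, 198.20172761404976], [0.0, 0.0, 1.0]] [[0.9956, -0.0918, -0.0193, -538.0183], [-0.0661, -0.5407, -0.8386, 122.9359], [0.0666, 0.8362, -0.5443, 1045.2784], [0.0, 0.0, 0.0, 1.0]]
wrist [[326.42525100877765, 0.0, 312.11020493175766], [0.0, 326.42525100877765, 206.2886997533059], [0.0, 0.0, 1.0]] [[0.2728, -0.9621, -0.0021, -624.4884], [-0.9267, -0.2634, 0.2681, -33.7453], [-0.2585, -0.0712, -0.9634, 390.6543], [0.0, 0.0, 0.0, 1.0]]
```

View pics/scene0.png

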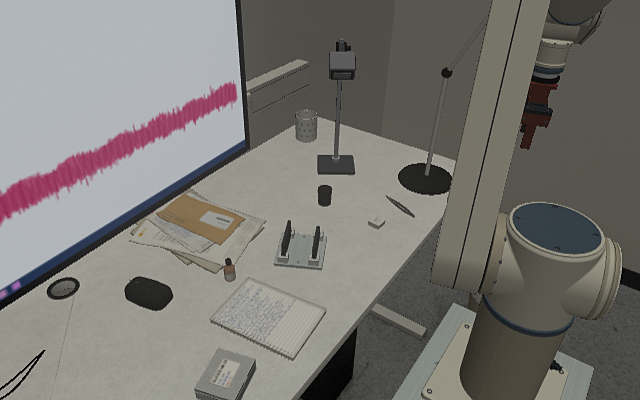

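View pics/side0.png

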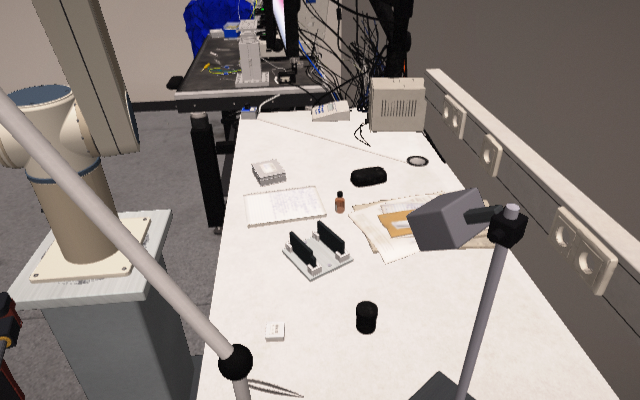

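View pics/wrist0.png

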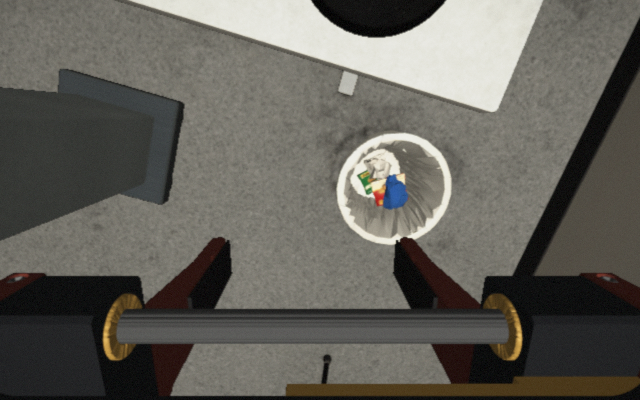

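Run:
```python
import cv2
s=cv2.imread("pics/scene0.png"); d=cv2.imread("pics/side0.png")
cv2.imwrite("pics/c1.png",cv2.resize(s[205:285,260:350],None,fx=8,fy=7.5,interpolation=cv2.INTER_CUBIC)[:600])
cv2.imwrite("pics/c2.png",cv2.resize(d[210:285,270:370],None,fx=8,fy=8,interpolation=cv2.INTER_CUBIC))
cv2.imwrite("pics/c3.png",cv2.resize(s[35:185,290:400],None,fx=4,fy=4,interpolation=cv2.INTER_CUBIC))
cv2.imwrite("pics/c4.png",cv2.resize(d[180:400,380:560],None,fx=2.7,fy=2.7,interpolation=cv2.INTER_CUBIC))
```

```text
(no output)
```

View pics/c1.png

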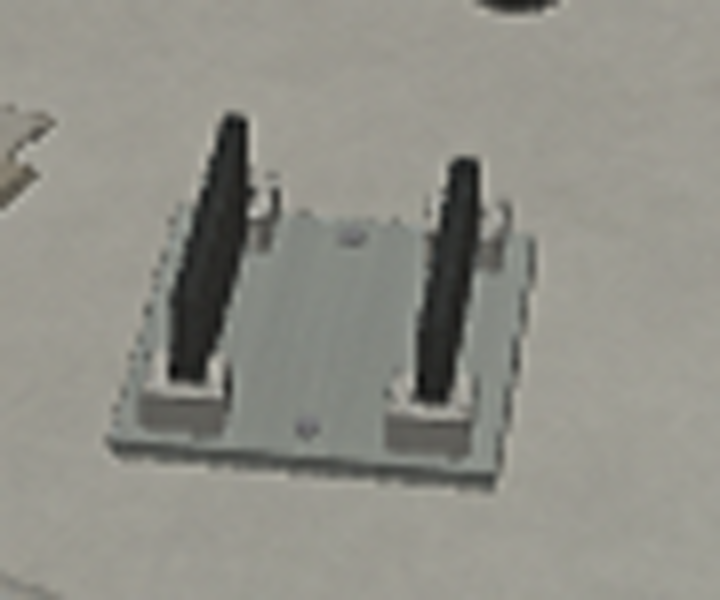

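View pics/c2.png

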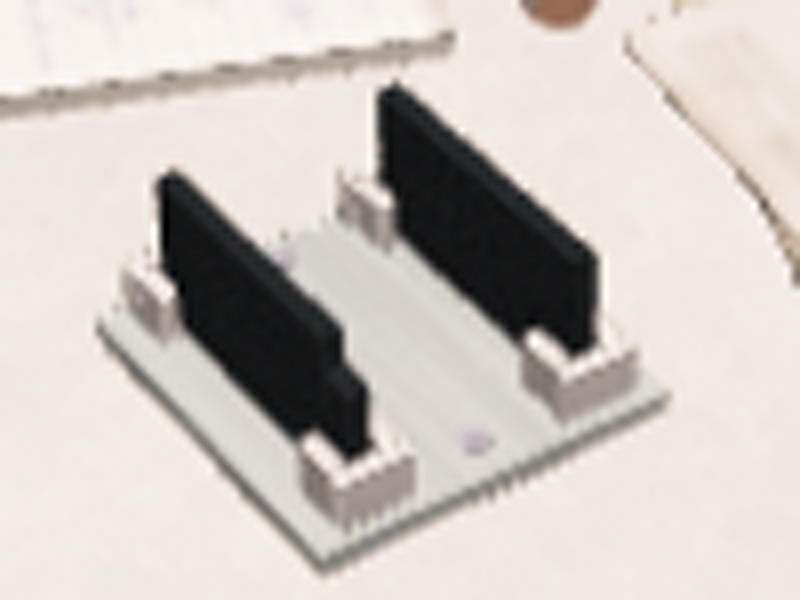

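View pics/c3.png

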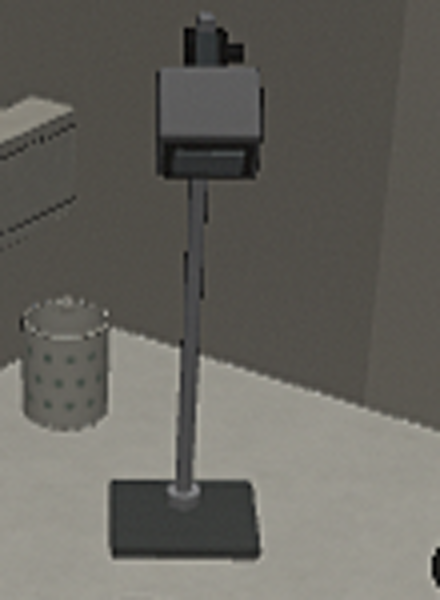

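View pics/c4.png

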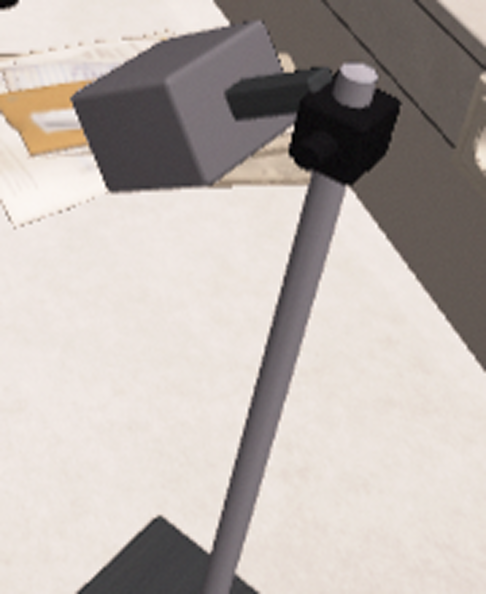

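```bash
cat > h.py <<'E'
import numpy as np, cv2
from scipy.optimize import least_squares
from scipy.spatial.transform import Rotation as R
S=np.array([[486.60012645,0,312.45822],[0,486.600126,199.279955],[0,0,1]])
Sv=np.array([[-0.816,-0.5779,0.0148,353.1335],[-0.3407,0.46,-0.8199,358.0914],[0.467,-0.6741,-0.5723,939.4546]])
D=np.array([[428.58733,0,316.46032],[0,428.58733,198.201728],[0,0,1]])
Dv=np.array([[0.9956,-0.0918,-0.0193,-538.0183],[-0.0661,-0.5407,-0.8386,122.9359],[0.0666,0.8362,-0.5443,1045.2784]])
def proj(K,V,P):
    P=np.atleast_2d(P); c=P@V[:3,:3].T+V[:3,3]; q=c@K.T; return q[:,:2]/q[:,2:]
def pS(P): return proj(S,Sv,P)
def pD(P): return proj(D,Dv,P)
def rigid(p,P):
    x,y,a=p; c,s=np.cos(a),np.sin(a)
    P=np.atleast_2d(P).astype(float); return P@np.array([[c,s,0],[-s,c,0],[0,0,1]])+[x,y,0]
def back(K,V,uv,z):
    Rm,t=V[:3,:3],V[:3,3]; C=-Rm.T@t; d=Rm.T@np.linalg.inv(K)@np.array([*uv,1.]); return C+d*(z-C[2])/d[2]
E
cat > fit.py <<'E'
from h import *
c1=lambda u,v:(260+u/8,205+v/7.5); c2=lambda u,v:(270+u/8,210+v/8)
c3=lambda u,v:(290+u/4,35+v/4); c4=lambda u,v:(380+u/2.7,180+v/2.7)
sc=[c1(110,437),c1(495,472),c1(535,235),c1(180,205)]
sd=[c2(97,322),c2(322,558),c2(668,392)]
print("scene base",[back(S,Sv,p,10).round(0)[:2].tolist() for p in sc])
print("side base",[back(D,Dv,p,10).round(0)[:2].tolist() for p in sd])
ft=[c3(110,482),c3(250,482),c3(258,548),c3(113,551)]
print("foot",[back(S,Sv,p,12).round(0)[:2].tolist() for p in ft])
print("post top", back(S,Sv,c3(205,16),412).round(0),back(D,Dv,c4(358,72),412).round(0))
for n,K,V,p,z in [("pot",S,Sv,(325,203),0),("pot",D,Dv,(366,330),0),("box",S,Sv,(376.5,220.5),17),("box",D,Dv,(275,327),17),("bot",S,Sv,(230,278),0),("bot",D,Dv,(340,211),0),("lampbase",S,Sv,(425,178),0),("lampjoint s",S,Sv,(447,73),300)]:
    print(n,back(K,V,p,z).round(0))
E
python3 fit.py
```

```text
scene base [[555.0, -7.0], [450.0, -64.0], [508.0, -172.0], [613.0, -115.0]]
side base [[453.0, -71.0], [511.0, -177.0], [615.0, -120.0]]
foot [[770.0, -506.0], [676.0, -576.0], [616.0, -490.0], [706.0, -417.0]]
post top [ 701. -509.  412.] [ 702. -514.  412.]
pot [ 605. -307.    0.]
pot [ 607. -315.    0.]
box [ 432. -302.   17.]
box [ 434. -303.   17.]
bot [614.  87.   0.]
bot [613.  88.   0.]
lampbase [ 426. -610.    0.]
lampjoint s [ 460. -738.  300.]
```

```bash
cat >> fit.py <<'E'
print("-----")
# rack corners: model order
A=lambda x,y:(x,y,10)
m_sc=[A(-62,60),A(-62,-60),A(62,-60),A(62,60)]
m_sd=[A(-62,-60),A(62,-60),A(62,60)]
# plates tops: plate notch corner etc. notched plate centre y=-38, blank +38
sdp=[(c2(160,180),(-50,-42,60)),(c2(340,325),(38,-34,60)),(c2(385,90),(-50,34,60)),(c2(580,265),(50,34,60)),(c2(598,250),(50,42,60))]
scp=[(c1(462,158),(50,-38,60)),(c1(236,112),(50,38,60))]
def res(p):
    r=[pS(rigid(p[:3],m_sc))-np.array(sc)-0,pD(rigid(p[:3],m_sd))-np.array(sd)]
    return np.concatenate([x.ravel() for x in r])
q=least_squares(res,[532,-91,-1.08]); print("rack",q.x.round(3),q.fun.round(1))
for p,m in sdp: print("side",np.round(p,1),pD(rigid(q.x,m)).round(1))
for p,m in scp: print("scene",np.round(p,1),pS(rigid(q.x,m)).round(1))
print("plate",rigid(q.x,[[0,-38,10],[0,38,10]]).round(1))
# reader
th=np.radians(35); d=np.array([np.cos(th),0,np.sin(th)]); u=np.array([-np.sin(th),0,np.cos(th)])
W=np.array([131,0,340.])
hd=lambda a,b,c: W+d*a+np.array([0,b,0])+u*c
fm=[(266,60),(266,-60),(156,-60),(156,60)]
def res2(p):
    return np.concatenate([(pS(rigid(p,[[a,b,12] for a,b in fm]))-np.array(ft)).ravel()])
import itertools
for yaw0 in [-.93]:
    q2=least_squares(res2,[540,-350,yaw0]); print("reader",q2.x.round(3),q2.fun.round(1))
for r in q2.x,:
    H=rigid(r,[hd(a,b,c) for a in (0,60) for b in (-36,36) for c in (-25,25)])
    print("H scene",pS(H).round(0).tolist()); print("H side",pD(H).round(0).tolist())
print("post at 211:",pS(rigid(q2.x,[[211,0,412],[211,0,14]])).round(1),pD(rigid(q2.x,[[211,0,412]])).round(1), rigid(q2.x,[[211,0,412]]))
im=cv2.imread("pics/scene0.png"); im2=cv2.imread("pics/side0.png")
def seg(P):
    for img,f in ((im,pS),(im2,pD)):
        a=f(np.array(P))*8
        cv2.line(img,tuple(int(v) for v in a[0]),tuple(int(v) for v in a[1]),(0,0,255),1,cv2.LINE_AA,3)
def box(H):
    for i in range(8):
        for b in (1,2,4):
            if not i&b: seg([H[i],H[i|b]])
def bx(p,x,y,z): return rigid(p,[(a,b,c) for a in x for b in y for c in z])
box(H); box(bx(q2.x,(156,266),(-60,60),(0,12))); box(bx(q.x,(-62,62),(-60,60),(0,10))); box(bx(q.x,(-50,50),(-42,-34),(10,60))); box(bx(q.x,(-50,50),(34,42),(10,60)))
cv2.imwrite("pics/o1.png",cv2.resize(im[30:280,250:450],None,fx=2.4*1.0,fy=2.4,interpolation=cv2.INTER_CUBIC))
cv2.imwrite("pics/o2.png",cv2.resize(im2[180:400,270:560],None,fx=2.7,fy=2.7,interpolation=cv2.INTER_CUBIC))
E
python3 fit.py
```

```text
scene base [[555.0, -7.0], [450.0, -64.0], [508.0, -172.0], [613.0, -115.0]]
side base [[453.0, -71.0], [511.0, -177.0], [615.0, -120.0]]
foot [[770.0, -506.0], [676.0, -576.0], [616.0, -490.0], [706.0, -417.0]]
post top [ 701. -509.  412.] [ 702. -514.  412.]
pot [ 605. -307.    0.]
pot [ 607. -315.    0.]
box [ 432. -302.   17.]
box [ 434. -303.   17.]
bot [614.  87.   0.]
bot [613.  88.   0.]
lampbase [ 426. -610.    0.]
lampjoint s [ 460. -738.  300.]
-----
rack [533.066 -92.015  -1.073] [-0.  -0.6  0.3 -0.8  0.1 -1.  -0.3 -0.9 -0.9 -1.1 -0.5 -0.4  0.2 -0.8]
side [290.  232.5] [[289.2 232.2]]
side [312.5 250.6] [[313.2 251.1]]
side [318.1 221.2] [[316.7 220.9]]
side [342.5 243.1] [[341.7 242.6]]
side [344.8 241.2] [[344.6 241.3]]
scene [317.8 226.1] [[318.6 222.4]]
scene [289.5 219.9] [[289.5 220. ]]
plate [[ 499.7 -110.1   10. ]
 [ 566.5  -73.9   10. ]]
reader [ 568.049 -327.091   -0.941] [-0.5 -0.3  0.1 -0.1  0.9  0.6 -0.5 -0.3]
H scene [[354.0, 81.0], [356.0, 71.0], [329.0, 81.0], [330.0, 70.0], [354.0, 63.0], [356.0, 52.0], [328.0, 63.0], [329.0, 52.0]]
H side [[415.0, 252.0], [400.0, 215.0], [449.0, 228.0], [435.0, 193.0], [454.0, 249.0], [437.0, 208.0], [489.0, 223.0], [474.0, 184.0]]
post at 211: [[341.7  40.5]
 [335.7 163.1]] [[496.1 198.9]] [[ 692.34739948 -497.59297914  412.        ]]
```

View pics/o1.png

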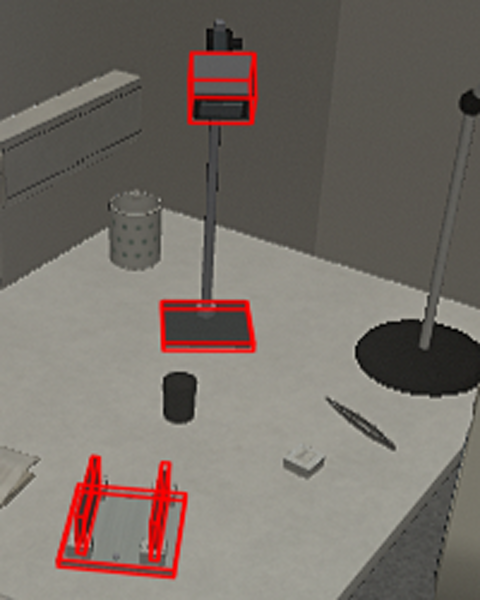

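View pics/o2.png

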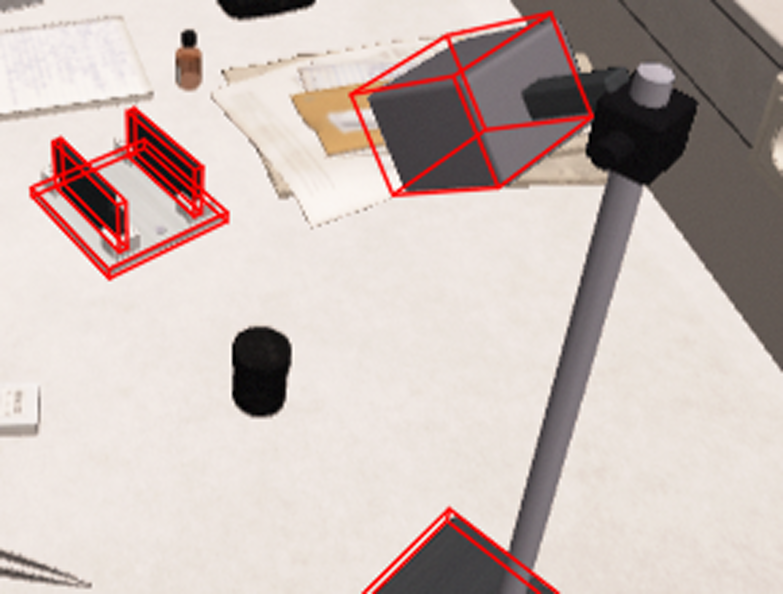

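```bash
cat >> fit.py <<'E'
print("====")
hs=[(c4(72,98),(0,-36,25)),(c4(108,190),(0,-36,-25)),(c4(207,183),(60,-36,-25)),(c4(165,80),(60-60,36,25))]
hs=[(c4(72,98),(0,-36,25)),(c4(108,190),(0,-36,-25)),(c4(207,183),(60,-36,-25)),(c4(263,22),(60,36,25))]
hc=[(c3(162,66),(60,36,25)),(c3(262,66),(60,-36,25)),(c3(157,175),(0,36,-25)),(c3(260,178),(0,-36,-25))]
def res3(p):
    return np.concatenate([res2(p),*[(pD(rigid(p,hd(*m)))-np.array(i)).ravel() for i,m in hs],*[(pS(rigid(p,hd(*m)))-np.array(i)).ravel() for i,m in hc]])
q3=least_squares(res3,q2.x,loss='soft_l1'); print("reader",q3.x.round(4),res3(q3.x).round(1))
E
python3 fit.py | sed -n '/====/,$p'
```

```text
====
reader [ 573.3066 -329.1875   -0.9574] [-0.1 -1.2  0.4 -0.7  0.7 -0.  -0.7 -1.3 -3.9 -0.7 -1.9  2.9  0.7  3.2
  0.3 -2.  -1.4 -0.4 -0.2 -0.  -0.9  1.4 -1.   1. ]
```

Run:
```python
from h import *
import workcell; print([n for n in dir(workcell) if n[0]!='_'])
T=R.from_rotvec([1.00385919,1.32882785,-1.00229447]).as_matrix(); print("tool start\n",T.round(3))
a=-1.0734; px=np.array([np.cos(a),np.sin(a),0]); py=np.array([-np.sin(a),np.cos(a),0])
yw=-0.957; th=np.radians(35); r=np.array([np.cos(yw),np.sin(yw),0]); fy=np.array([-np.sin(yw),np.cos(yw),0])
fx=np.cos(th)*r+[0,0,np.sin(th)]; fz=np.cross(fx,fy)
qx,qy,qz=-fy,fx,fz
F=np.array([573.3,-329.2,248])
for s in (1,-1):
    X=np.array([0,0,-1.]); Z=s*py; G=np.array([X,np.cross(Z,X),Z]).T
    X=-qz; Z=s*qy; E=np.array([X,np.cross(Z,X),Z]).T
    print(s,"start->grasp turn about z deg",np.degrees(R.from_matrix(G@T.T).as_rotvec()).round(1),"grasp->end",np.degrees(R.from_matrix(E@G.T).as_rotvec()).round(1),"yaw of toolz",np.degrees(np.arctan2(G[1,2],G[0,2])).round(1), "tool z start", np.degrees(np.arctan2(T[1,2],T[0,2])).round(1))
    # grasp pt plate coords (0,0,h)
    for h in (28,32): 
        o=F-34*qx-4*qy-23*qz; g=o+h*qz; print("origin",o.round(0),"grasp",g.round(0),"tcp",(g+19*E[:,0]).round(0))
```

```text
['Unreachable', 'close_job', 'get_image', 'get_obs']
tool start
 [[-0.     0.962  0.273]
 [ 0.002  0.273 -0.962]
 [-1.    -0.    -0.002]]
1 start->grasp turn about z deg [-0.000e+00 -1.000e-01  1.026e+02] grasp->end [ -8.7 -37.2 -80.5] yaw of toolz 28.5 tool z start -74.1
origin [ 607. -318.  227.] grasp [ 598. -305.  250.] tcp [ 604. -314.  234.]
origin [ 607. -318.  227.] grasp [ 596. -303.  253.] tcp [ 603. -312.  238.]
-1 start->grasp turn about z deg [ -0.1   0.  -77.4] grasp->end [ -8.7 -37.2 -80.5] yaw of toolz -151.5 tool z start -74.1
origin [ 607. -318.  227.] grasp [ 598. -305.  250.] tcp [ 604. -314.  234.]
origin [ 607. -318.  227.] grasp [ 596. -303.  253.] tcp [ 603. -312.  238.]
```

Run:
```python
from h import *
def tri(a,b):
    P=cv2.triangulatePoints(S@Sv,D@Dv,np.array(a,float),np.array(b,float)); return (P[:3]/P[3]).ravel().round(0)
print("joint",tri((447,73),(235,362)))
# arm: line in side from (235,362) towards (0,92); scene from (447,73) to (487,25): intersect epipolar: sample scene pts, find on side line
Cs=-Sv[:,:3].T@Sv[:,3]; Cd=-Dv[:,:3].T@Dv[:,3]; print("cams",Cs.round(0),Cd.round(0))
n1=np.cross(np.linalg.inv(D)@[235,362,1],np.linalg.inv(D)@[0,92,1])@Dv[:,:3]  # plane normal
for p in [(447,73),(460,57),(475,39),(487,25)]:
    d=Sv[:,:3].T@np.linalg.inv(S)@[*p,1]; t=-(n1@(Cs-Cd))/(n1@d); print(p,(Cs+t*d).round(0))
```

```text
joint [ 419. -619.  345.]
cams [-29. 673. 826.] [ 474. -857.  662.]
(447, 73) [ 417. -616.  346.]
(460, 57) [ 385. -602.  401.]
(475, 39) [ 350. -586.  459.]
(487, 25) [ 324. -573.  501.]
```

Run:
```python
import cv2
d=cv2.imread("pics/side0.png"); cv2.imwrite("pics/c5.png",cv2.resize(d[60:400,0:300],None,fx=1.75,fy=1.75))
s=cv2.imread("pics/scene0.png"); cv2.imwrite("pics/c6.png",cv2.resize(s[0:200,390:600],None,fx=3,fy=3))
```

```text
(no output)
```

View pics/c6.png

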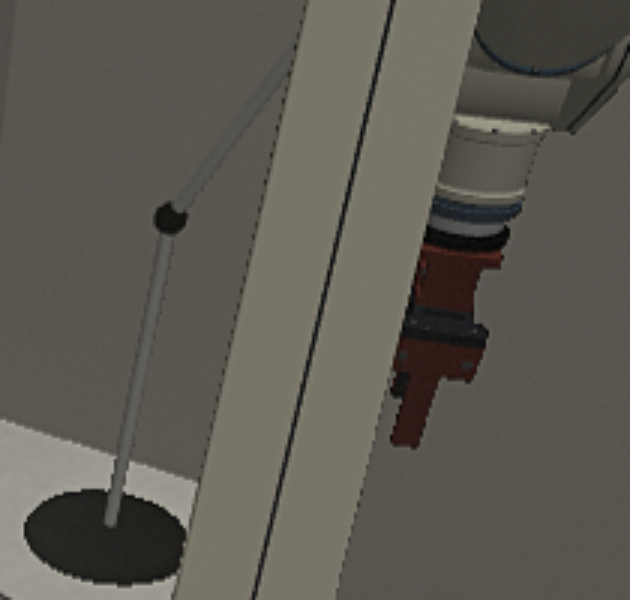

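```bash
python3 -m crank '[[[0,0,-4],[0,0,0],5],[[0,0,-6],[0,0,0],5],[[0,0,-6],[0,0,0],5],[[0,0,-4.5],[0,0,0],5],[[0,0,0],[0,0,0],5]]'
```

```text
t: 0.78
ee_pos: [114.0, -400.9, 222.4]
orientation: [1.004, 1.329, -1.002]
ft_force: [-0.1, -0.8, -0.2]
width: 50.4
```

```bash
cat > snap.py <<'E'
import sys,cv2
from workcell import *
n,out=sys.argv[1],sys.argv[2]
d=get_image(n); im=d["pixels"][:,:,::-1]
cv2.imwrite(f"pics/{out}_full.png",im)
if len(sys.argv)>3:
    x0,y0,x1,y1=map(int,sys.argv[3:7]); f=min(800/(x1-x0),600/(y1-y0)); im=cv2.resize(im[y0:y1,x0:x1],None,fx=f,fy=f,interpolation=cv2.INTER_CUBIC); print("scale",f)
cv2.imwrite(f"pics/{out}.png",im)
if n=="wrist":
    import numpy as np; np.save(f"pics/{out}.npy",np.array([d["mtx"],d["view"][:3,:3]],dtype=object),allow_pickle=True); np.savez(f"pics/{out}.npz",K=d["mtx"],V=d["view"])
o=get_obs(); print(o["t"],o["ee_pos"].round(1),o["width"].round(2),o["ft_force"].round(2))
E
python3 snap.py scene s1
```

```text
Traceback (most recent call last):
  File "snap.py", line 11, in <module>
    o=get_obs(); print(o["t"],o["ee_pos"].round(1),o["width"].round(2),o["ft_force"].round(2))
                                                   ^^^^^^^^^^^^^^^^
AttributeError: 'float' object has no attribute 'round'
```

View pics/s1.png

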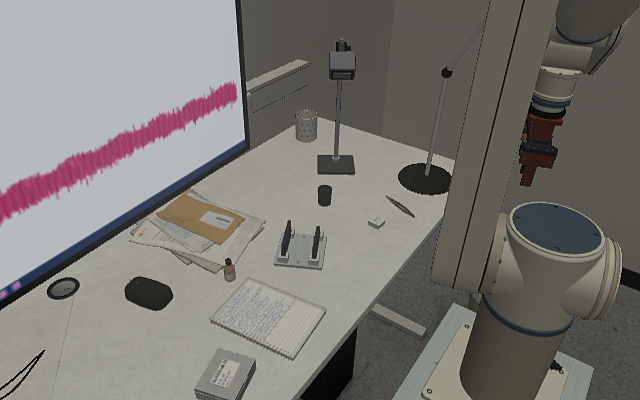

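```bash
sed -i 's/o\["width"\].round(2)/round(float(o["width"]),2)/; /np.save/s/np.save([^;]*); //' snap.py; sed -n 12,14p snap.py; python3 -m crank '[[[0,4,-0.2],[-6,0,0],4],[[0,5.9,-0.44],[-8.5,0,0],4],[[0,5.9,-0.44],[-8.5,0,0],4],[[0,5.9,-0.44],[-8.5,0,0],4],[[0,5.9,-0.44],[-8.5,0,0],4]]'
```

```text
t: 1.45
ee_pos: [337.6, -244.6, 223.1]
orientation: [0.462, 1.519, -0.463]
ft_force: [-0.3, -0.1, 0.8]
width: 39.7
```

```bash
cat > plan.py <<'E'
from h import *
from workcell import *
def tool(yawz,X=None):
    z=np.array([np.cos(yawz),np.sin(yawz),0]); x=np.array([0,0,-1.]); return np.array([x,np.cross(z,x),z]).T
def plan(p,Rt,n,p0=None,R0=None):
    o=get_obs()
    p0=o["ee_pos"] if p0 is None else p0
    R0=R.from_rotvec(o["orientation"]) if R0 is None else R0
    Rt=R.from_matrix(Rt); w=(R0.inv()*Rt).as_rotvec()
    print("dist",np.linalg.norm(np.array(p)-p0).round(1),"ang",np.degrees(np.linalg.norm(w)).round(1))
    dp=(np.array(p)-p0)/n
    for i in range(n):
        Ri=R0*R.from_rotvec(w*i/n)
        print((Ri.inv().apply(dp)/10).round(2).tolist(),np.degrees(w/n).round(2).tolist())
E
python3 - <<'E'
from plan import *
print(get_obs()["ee_pos"])
plan([499.7,-110.1,140],tool(np.radians(28.5)),6)
E
```

```text
[ 337.56472593 -244.61708318  223.05557634]
dist 226.5 ang 62.4
[1.39, 3.37, 0.99] [-10.4, 0.02, 0.01]
[1.39, 3.13, 1.58] [-10.4, 0.02, 0.01]
[1.39, 2.8, 2.12] [-10.4, 0.02, 0.01]
[1.39, 2.37, 2.59] [-10.4, 0.02, 0.01]
[1.39, 1.86, 2.98] [-10.4, 0.02, 0.01]
[1.39, 1.29, 3.26] [-10.4, 0.02, 0.01]
```

```bash
python3 -m crank '[[[1.4,3.2,1],[-10.2,0,0],4],[[1.4,3.1,1.6],[-10.2,0,0],4],[[1.4,2.8,2.1],[-10.2,0,0],4],[[1.4,2.4,2.6],[-10.2,0,0],4],[[1.4,1.9,3],[-10.2,0,0],4]]'; python3 -m crank '[[[1,1.0,3],[-9,0,0],4],[[0,0,0],[0,0,0],4]]'
python3 - <<'E'
from plan import *
plan([499.7,-110.1,140],tool(np.radians(28.5)),1)
E
python3 snap.py wrist w1; python3 snap.py scene s2 240 180 400 300
```

```text
t: 2.08
ee_pos: [472.6, -134.7, 152.0]
orientation: [-0.236, 1.557, 0.235]
ft_force: [0.6, -0.5, -0.4]
width: 39.8
t: 2.33
ee_pos: [498.1, -116.1, 141.7]
orientation: [-0.355, 1.541, 0.355]
ft_force: [0.7, -0.3, 0.7]
width: 40.2
dist 6.4 ang 2.5
[0.17, 0.47, 0.41] [-2.53, 0.0, -0.0]
2.375 [ 496.8 -116.6  142. ] 40.0 [-0.16 -1.07 -0.86]
scale 5.0
2.425 [ 496.1 -117.   142.3] 40.06 [-0.28 -0.07  0.34]
```

View pics/w1.png

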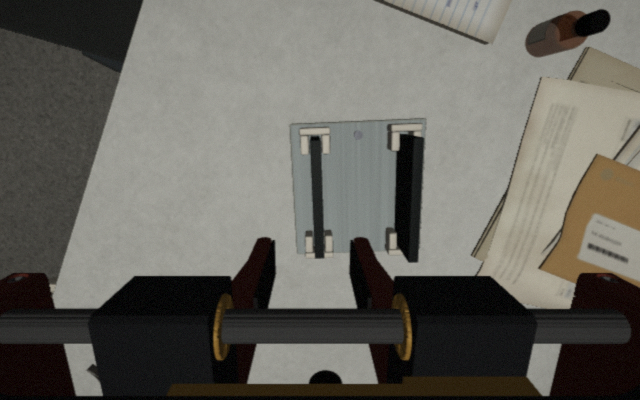

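View pics/s2.png

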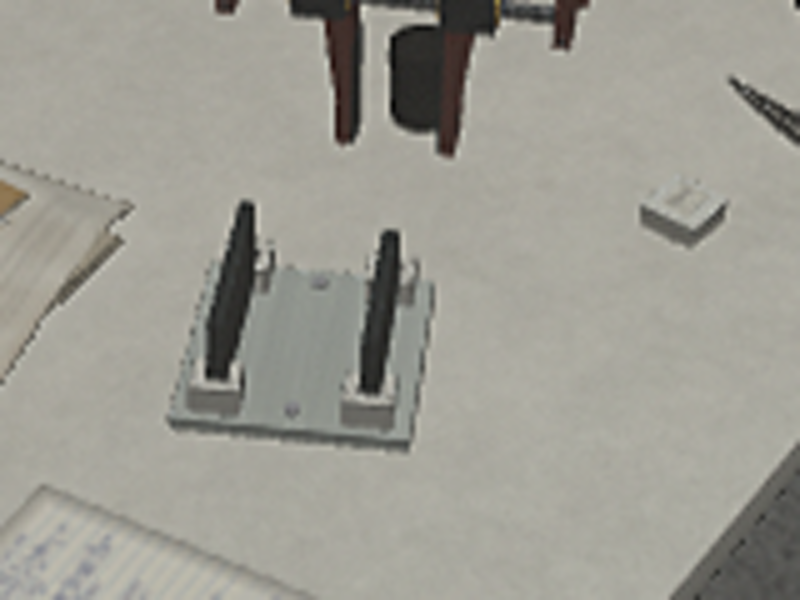

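Run:
```python
import cv2
w=cv2.imread("pics/w1_full.png"); cv2.imwrite("pics/c7.png",cv2.resize(w[110:270,280:440],None,fx=3.75*1,fy=3.75,interpolation=cv2.INTER_CUBIC))
```

```text
(no output)
```

View pics/c7.png

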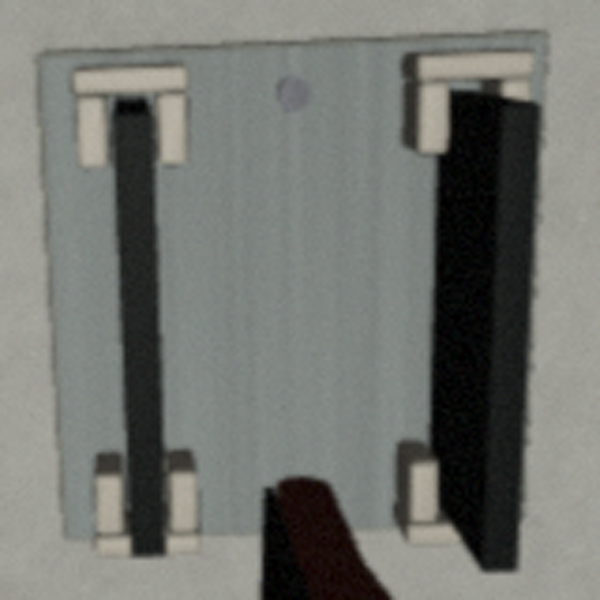

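```bash
cat > fitw.py <<'E'
from h import *
z=np.load("pics/w1.npz"); K,V=z["K"],z["V"]
c=lambda u,v:(280+u/3.75,110+v/3.75)
pts=[(c(40,53),(-62,-60,10)),(c(547,33),(-62,60,10)),(c(68,538),(62,-60,10))]
pl=[(c(136,112),(-50,-38,60)),(c(117,115),(-50,-42,60)),(c(155,115),(-50,-34,60)),(c(520,570),(50,42,60)),(c(540,100),(-50,42,60))]
def res(p): return np.concatenate([(proj(K,V,rigid(p,m))-np.array(i)).ravel() for i,m in pts])
q=least_squares(res,[533,-92,-1.073]); print(q.x.round(3),q.fun.round(1))
for i,m in pl: print(np.round(i,1),proj(K,V,rigid(q.x,m)).round(1))
print("plate",rigid(q.x,[0,-38,10]).round(1))
# plate mid line direct backprojection at z=60
for uv in [(136,115),(148,540)]: print(back(K,V,c(*uv),60).round(1))
print("Rack from scene/side plate ends",rigid([533.07,-92,-1.073],[[-50,-38,60],[50,-38,60]]).round(1))
E
python3 fitw.py
```

```text
[532.499 -92.035  -1.077] [-1.  -0.3  1.7 -0.8 -0.9  1.5]
[316.3 139.9] [[316.1 141. ]]
[311.2 140.7] [[310.6 141.2]]
[321.3 140.7] [[321.5 140.8]]
[418.7 262. ] [[419.  261.9]]
[424.  136.7] [[425.3 136.5]]
plate [[ 499. -110.   10.]]
[475.4 -65.7  60. ]
[ 517.3 -145.4   60. ]
Rack from scene/side plate ends [[ 475.8  -66.2   60. ]
 [ 523.6 -154.1   60. ]]
```

Run:
```python
from plan import *
plan([499.2,-110,85],tool(np.radians(28.2)),2)
```

```text
dist 57.8 ang 2.4
[2.87, 0.25, 0.29] [-1.22, -0.02, -0.01]
[2.87, 0.24, 0.3] [-1.22, -0.02, -0.01]
```

```bash
python3 -m crank '[[[2.8,0.25,0.3],[-1.2,0,0],3],[[2.8,0.25,0.3],[-1.2,0,0],3],[[0,0,0],[0,0,0],3],[[0,0,0],[0,0,0],3]]'
python3 - <<'E'
from plan import *
plan([499.2,-110,85],tool(np.radians(28.2)),1)
E
python3 snap.py wrist w2 260 110 460 260
```

```text
t: 2.92
ee_pos: [499.1, -110.3, 87.6]
orientation: [-0.385, 1.535, 0.385]
ft_force: [-0.2, 0.3, 0.6]
width: 30.3
dist 2.7 ang 0.1
[0.26, 0.03, 0.02] [-0.06, 0.04, 0.04]
scale 4.0
2.975 [ 499.5 -110.3   87.9] 29.85 [0.24 0.11 0.68]
```

View pics/w2.png

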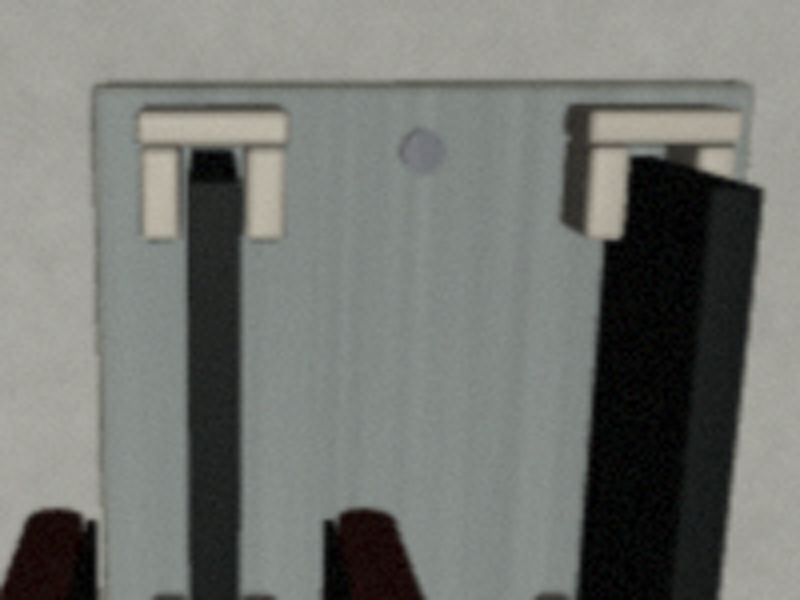

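```bash
python3 -m crank '[[[2,0.03,0.02],[0,0,0],3],[[2.2,0,0],[0,0,0],3],[[1.5,0,0],[0,0,0],2.4],[[0.7,0,0],[0,0,0],1.9],[[0,0,0],[0,0,0],1.5]]'; python3 -m crank '[[[0,0,0],[0,0,0],1.3],[[0,0,0],[0,0,0],1.1],[[0,0,0],[0,0,0],1.1]]'; python3 snap.py wrist w3 260 110 460 260
```

```text
t: 3.6
ee_pos: [499.0, -109.3, 22.7]
orientation: [-0.386, 1.536, 0.387]
ft_force: [0.0, 0.4, -1.0]
width: 15.6
t: 3.98
ee_pos: [499.2, -109.3, 23.0]
orientation: [-0.387, 1.535, 0.386]
ft_force: [0.2, 0.7, -0.2]
width: 10.9
scale 4.0
4.025 [ 499.1 -109.3   22.9] 11.03 [0.17 0.91 0.57]
```

View pics/w3.png

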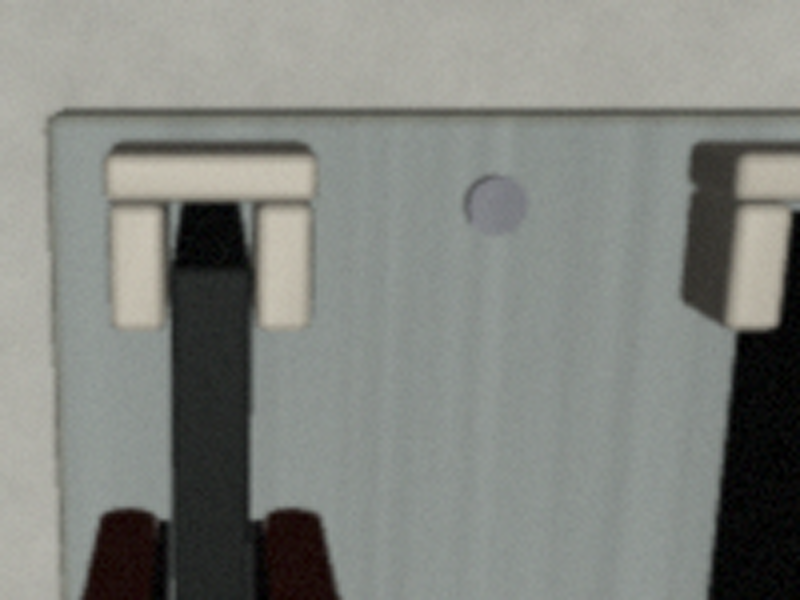

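```bash
python3 -m crank '[[[0,0,0],[0,0,0],0.95],[[0,0,0],[0,0,0],0.85],[[0,0,0],[0,0,0],0.8]]'; python3 -m crank '[[[0,0,0],[0,0,0],0.79],[[0,0,0],[0,0,0],0.79]]';python3 - <<'E'
from workcell import *
import numpy as np
o=get_obs(); print(o["width"],o["ft_force"])
E
```

```text
t: 4.4
ee_pos: [499.0, -109.2, 22.7]
orientation: [-0.387, 1.536, 0.387]
ft_force: [1.0, -0.3, -0.7]
width: 8.1
t: 4.65
ee_pos: [499.0, -109.3, 22.7]
orientation: [-0.387, 1.536, 0.387]
ft_force: [0.9, -0.2, -0.2]
width: 8.2
8.21510637632238 [ 0.89512089 -0.23867474 -0.18345013]
```

```bash
python3 -m crank '[[[0,0,0],[0,0,0],0.78],[[-0.5,0,0],[0,0,0],0.78],[[-0.5,0,0],[0,0,0],0.78],[[0,0,0],[0,0,0],0.78]]'; python3 snap.py wrist w4 260 110 460 260
```

```text
t: 5.15
ee_pos: [499.3, -109.3, 33.2]
orientation: [-0.387, 1.535, 0.386]
ft_force: [-1.0, 0.5, -1.5]
width: 8.0
scale 4.0
5.2 [ 499.1 -109.3   33. ] 7.66 [-0.8  -0.24 -0.92]
```

View pics/w4.png

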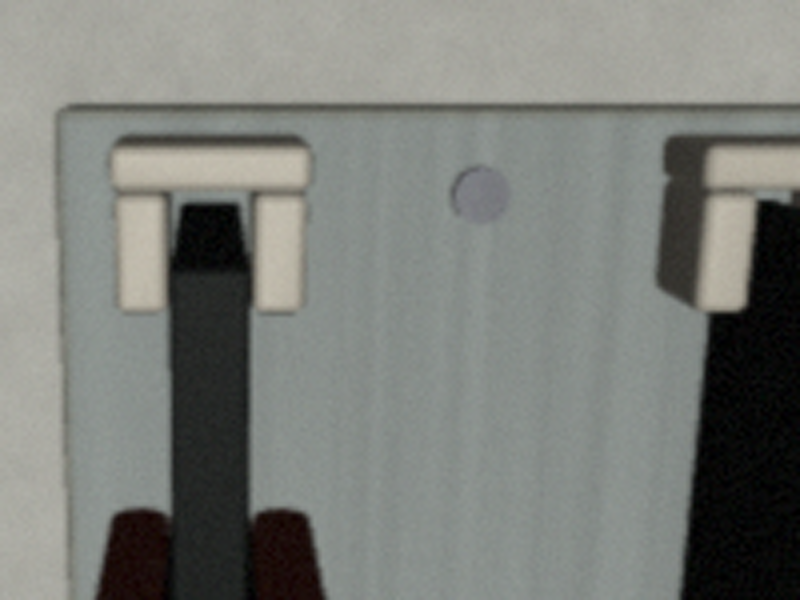

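```bash
python3 -m crank '[[[-1,0,0],[0,0,0],0.78],[[-1.5,0,0],[0,0,0],0.78],[[-1.5,0,0],[0,0,0],0.78],[[-1.5,0,0],[0,0,0],0.78],[[-2,0,0],[0,0,0],0.78]]';  python3 snap.py wrist w5 260 110 460 260
```

```text
t: 5.82
ee_pos: [498.8, -109.2, 108.9]
orientation: [-0.387, 1.536, 0.387]
ft_force: [0.2, -0.0, -1.9]
width: 7.8
scale 4.0
5.875 [ 500.4 -109.6  111.2] 7.62 [ 0.21 -0.13  0.38]
```

View pics/w5.png

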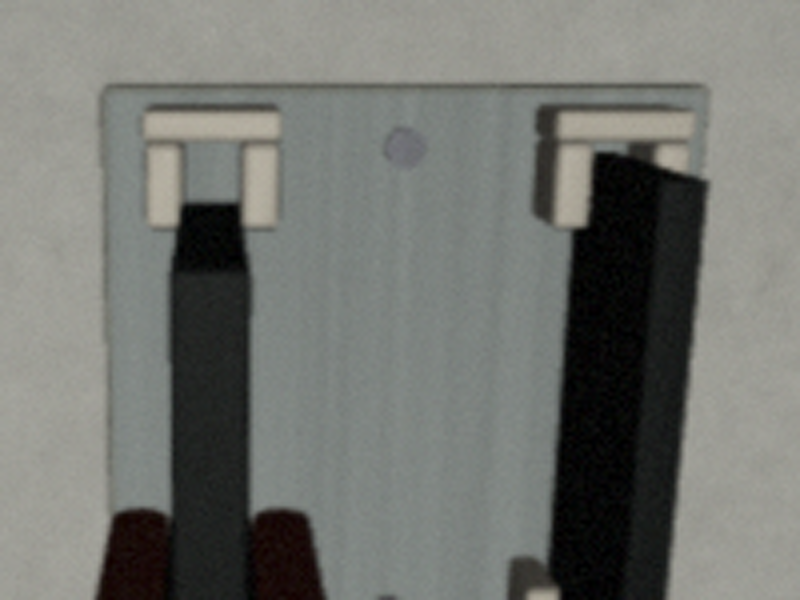

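```bash
python3 -m crank '[[[-2,0,0],[0,0,0],0.78],[[-3,0,0],[0,0,0],0.78],[[-3,0,0],[0,0,0],0.78],[[-3,0,0],[0,0,0],0.78],[[-1.5,0,0],[0,0,0],0.78]]'
cat > goal.py <<'E'
from plan import *
yw=-0.957; th=np.radians(35); r=np.array([np.cos(yw),np.sin(yw),0]); fy=np.array([-np.sin(yw),np.cos(yw),0])
fx=np.cos(th)*r+[0,0,np.sin(th)]; fz=np.cross(fx,fy); qx,qy,qz=-fy,fx,fz
F=np.array([573.3,-329.2,248])
X=-qz; Z=qy; E=np.array([X,np.cross(Z,X),Z]).T
tcp=F-34*qx-4*qy-23*qz+(32-19)*qz
E
python3 - <<'E'
from goal import *
print(tcp); plan(tcp,E,15)
E
```

```text
t: 6.5
ee_pos: [499.5, -109.4, 234.5]
orientation: [-0.388, 1.534, 0.386]
ft_force: [0.6, 1.1, -0.9]
width: 8.0
[ 602.51030146 -311.62713064  237.51417381]
dist 227.0 ang 88.9
[-0.02, -1.51, -0.03] [5.35, -1.89, -1.69]
[0.03, -1.51, 0.11] [5.35, -1.89, -1.69]
[0.08, -1.49, 0.25] [5.35, -1.89, -1.69]
[0.13, -1.46, 0.38] [5.35, -1.89, -1.69]
[0.19, -1.41, 0.51] [5.35, -1.89, -1.69]
[0.25, -1.35, 0.63] [5.35, -1.89, -1.69]
[0.31, -1.28, 0.75] [5.35, -1.89, -1.69]
[0.37, -1.2, 0.85] [5.35, -1.89, -1.69]
[0.44, -1.1, 0.94] [5.35, -1.89, -1.69]
[0.5, -0.99, 1.03] [5.35, -1.89, -1.69]
[0.56, -0.88, 1.1] [5.35, -1.89, -1.69]
[0.62, -0.76, 1.15] [5.35, -1.89, -1.69]
[0.68, -0.63, 1.2] [5.35, -1.89, -1.69]
[0.74, -0.49, 1.22] [5.35, -1.89, -1.69]
[0.79, -0.36, 1.24] [5.35, -1.89, -1.69]
```

```bash
python3 -m crank '[[[0,-1.5,0],[5.3,-1.9,-1.7],0.78],[[0,-1.5,0.1],[5.3,-1.9,-1.7],0.78],[[0.1,-1.5,0.25],[5.3,-1.9,-1.7],0.78],[[0.15,-1.5,0.4],[5.3,-1.9,-1.7],0.78],[[0.2,-1.4,0.5],[5.3,-1.9,-1.7],0.78]]'; python3 snap.py wrist w6
python3 - <<'E'
from goal import *
plan(tcp,E,10)
print(get_obs()["qpos"].round(2))
E
```

```text
t: 7.12
ee_pos: [533.5, -177.0, 232.7]
orientation: [-0.098, 1.374, -0.059]
ft_force: [-0.5, -0.1, -1.0]
width: 8.1
7.175 [ 533.7 -177.7  232.6] 8.06 [ 0.07 -1.3  -1.51]
dist 150.6 ang 59.1
[0.22, -1.34, 0.64] [5.34, -1.89, -1.68]
[0.28, -1.27, 0.76] [5.34, -1.89, -1.68]
[0.35, -1.19, 0.86] [5.34, -1.89, -1.68]
[0.41, -1.09, 0.95] [5.34, -1.89, -1.68]
[0.47, -0.99, 1.04] [5.34, -1.89, -1.68]
[0.54, -0.87, 1.11] [5.34, -1.89, -1.68]
[0.6, -0.75, 1.16] [5.34, -1.89, -1.68]
[0.66, -0.62, 1.21] [5.34, -1.89, -1.68]
[0.71, -0.49, 1.24] [5.34, -1.89, -1.68]
[0.77, -0.35, 1.25] [5.34, -1.89, -1.68]
[-0.32  0.23  1.91 -0.05  0.78 -0.32]
```

View pics/w6.png

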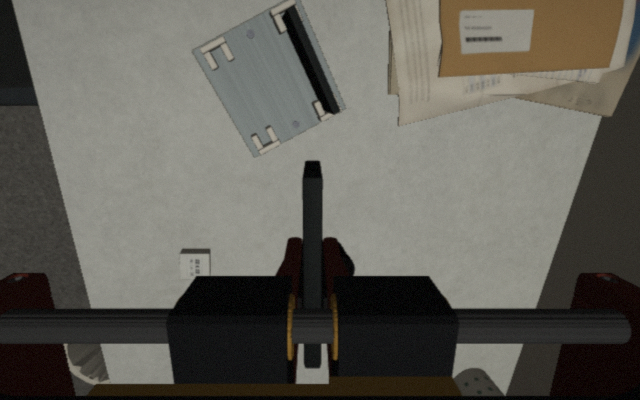

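Plate held firmly (upper edge at pixel columns 303–322, unslipped); blank plate still in its slot. Continue.

```bash
python3 -m crank '[[[0.2,-1.3,0.65],[5.3,-1.9,-1.7],0.78],[[0.3,-1.3,0.75],[5.3,-1.9,-1.7],0.78],[[0.35,-1.2,0.85],[5.3,-1.9,-1.7],0.78],[[0.4,-1.1,0.95],[5.3,-1.9,-1.7],0.78],[[0.5,-1.0,1.05],[5.3,-1.9,-1.7],0.78]]'; python3 snap.py side d3
python3 - <<'E'
from goal import *
plan(tcp,E,6)
print(get_obs()["qpos"].round(2))
E
```

```text
t: 7.8
ee_pos: [568.3, -243.6, 235.0]
orientation: [0.179, 1.157, -0.479]
ft_force: [0.0, 0.5, -1.3]
width: 8.1
7.85 [ 568.8 -244.3  234.8] 7.8 [ 0.11 -0.37 -0.76]
dist 75.4 ang 29.8
[0.44, -0.74, 0.91] [4.5, -1.56, -1.39]
[0.48, -0.66, 0.95] [4.5, -1.56, -1.39]
[0.53, -0.57, 0.99] [4.5, -1.56, -1.39]
[0.57, -0.48, 1.01] [4.5, -1.56, -1.39]
[0.6, -0.38, 1.03] [4.5, -1.56, -1.39]
[0.64, -0.29, 1.04] [4.5, -1.56, -1.39]
[-0.35  0.26  1.92 -0.27  0.57  0.3 ]
```

View pics/d3.png

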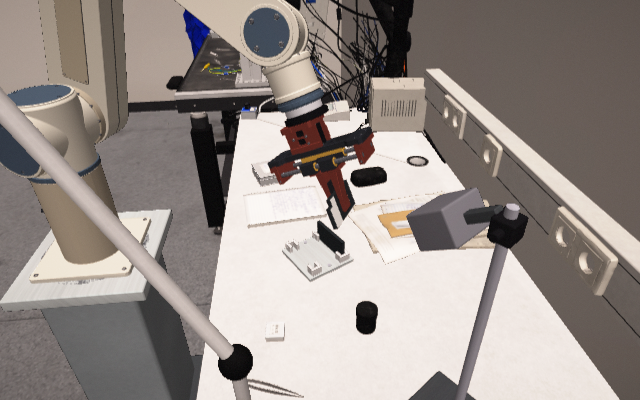

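```bash
python3 -m crank '[[[0.45,-0.75,0.9],[4.5,-1.55,-1.4],0.78],[[0.5,-0.65,0.95],[4.5,-1.55,-1.4],0.78],[[0.5,-0.6,1],[4.5,-1.55,-1.4],0.78],[[0.55,-0.5,1],[4.5,-1.55,-1.4],0.78],[[0.55,-0.35,1],[4.5,-1.55,-1.4],0.78]]'; python3 -m crank '[[[0,0,0],[0,0,0],0.78],[[0,0,0],[0,0,0],0.78]]'
python3 - <<'E'
from goal import *
plan(tcp,E,1)
print(get_obs()["qpos"].round(2))
E
```

```text
t: 8.48
ee_pos: [595.9, -299.1, 237.5]
orientation: [0.409, 0.937, -0.813]
ft_force: [-0.8, -0.1, -1.7]
width: 8.0
t: 8.72
ee_pos: [596.0, -298.7, 237.7]
orientation: [0.408, 0.938, -0.81]
ft_force: [0.2, -0.1, 0.3]
width: 7.8
dist 14.5 ang 5.5
[0.8, -0.33, 1.16] [4.95, -1.76, -1.48]
[-0.35  0.32  1.89 -0.64  0.52  1.01]
```

```bash
python3 -m crank '[[[0.4,-0.2,0.6],[2.5,-0.9,-0.75],0.78],[[0.4,-0.1,0.55],[2.5,-0.85,-0.75],0.78],[[0,0,0],[0,0,0],0.78],[[0,0,0],[0,0,0],0.78]]'
python3 - <<'E'
from goal import *
plan(tcp,E,1)
E
python3 snap.py side d4 290 130 550 330; python3 snap.py scene s4 260 30 420 150
```

```text
t: 9.22
ee_pos: [602.6, -311.7, 237.9]
orientation: [0.46, 0.882, -0.881]
ft_force: [1.0, 0.3, -1.2]
width: 7.9
dist 0.4 ang 0.1
[0.03, -0.0, -0.03] [-0.11, 0.03, 0.01]
scale 3.0
9.275 [ 602.6 -311.7  238. ] 8.07 [-0.07  0.78 -1.13]
scale 5.0
9.325 [ 602.7 -311.8  238. ] 8.13 [ 0.42  0.73 -1.14]
```

View pics/d4.png

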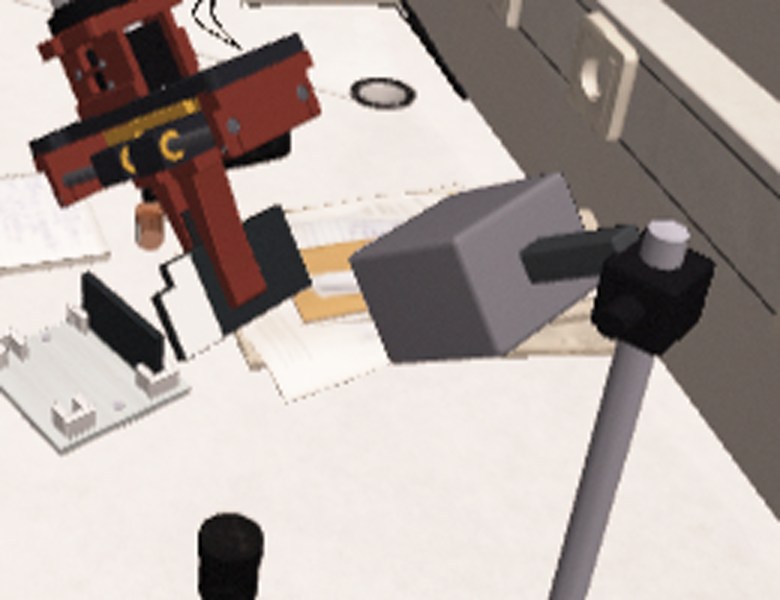

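View pics/s4.png

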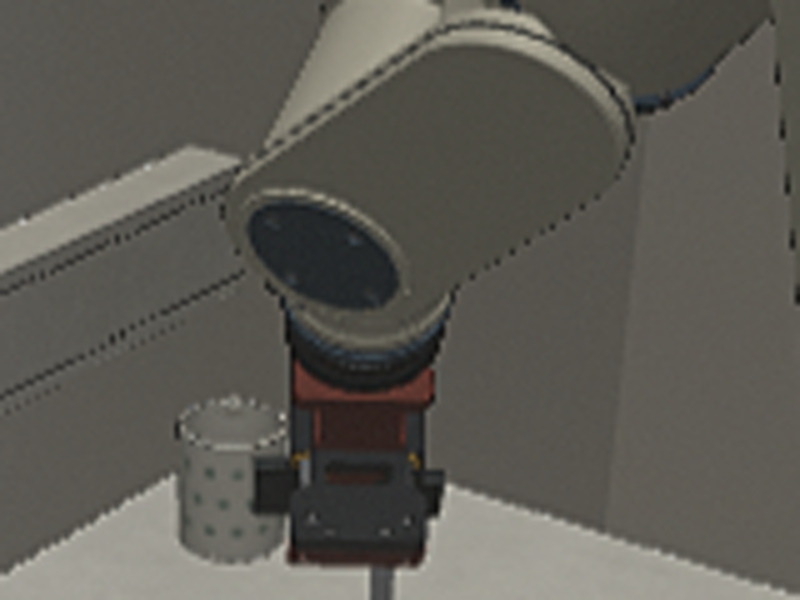

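View pics/s4_full.png

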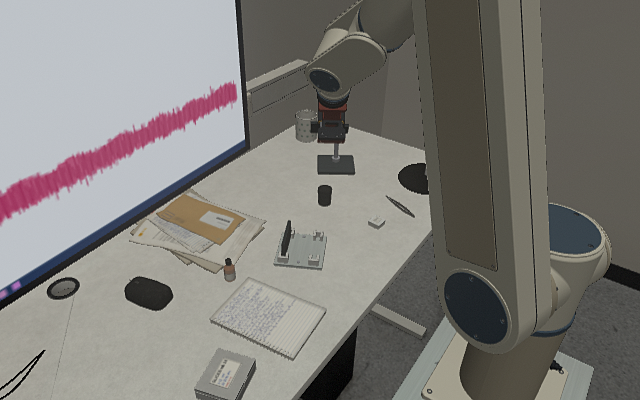

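Run:
```python
from goal import *
im=cv2.imread("pics/d4_full.png")
o=F-34*qx-4*qy-23*qz
P=lambda a,b,c:o+a*qx+b*qy+c*qz
pts=[P(50,4,0),P(50,4,38),P(38,4,38),P(38,4,50),P(-50,4,50),P(-50,4,0)]
im=cv2.resize(im[130:330,290:550],None,fx=3,fy=3,interpolation=cv2.INTER_CUBIC)
f=lambda q:((pD(np.array(q))-[290,130])*3).round().astype(int)
cv2.polylines(im,[f(pts).reshape(-1,1,2)],True,(0,0,255),1)
cv2.circle(im,tuple(int(v) for v in f(F)[0]),4,(0,255,0),1)
cv2.imwrite("pics/o4.png",im); print(pD(F))
```

```text
[[353.50881821 233.2594819 ]]
```

View pics/o4.png

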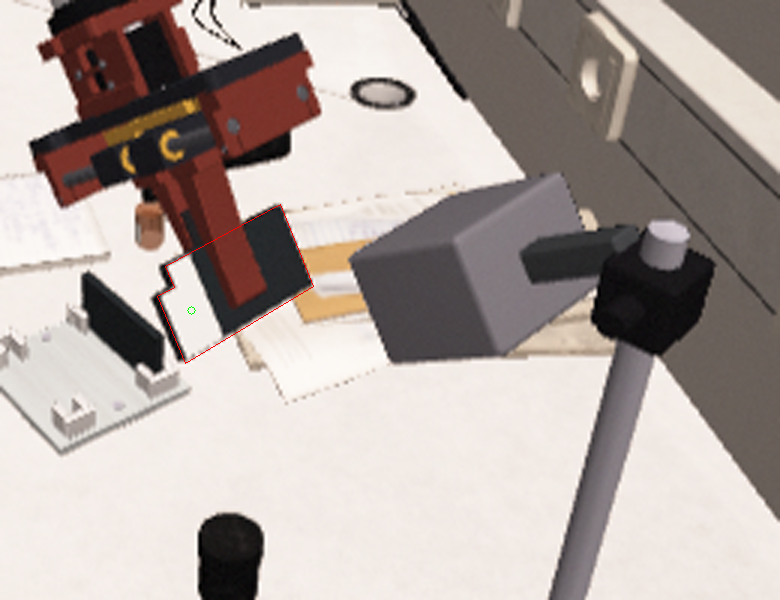

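Run:
```python
from h import *
c=lambda u,v:(290+u/3,130+v/3)
th=np.radians(35); d=np.array([np.cos(th),0,np.sin(th)]); u=np.array([-np.sin(th),0,np.cos(th)]); W=np.array([131,0,340.])
hd=lambda a,b,cc: W+d*a+np.array([0,b,0])+u*cc
hs=[(c(352,257),(0,-36,25)),(c(395,361),(0,-36,-25)),(c(500,356),(60,-36,-25)),(c(455,238),(60,-36,25)),(c(560,174),(60,36,25))]
f=lambda p:np.concatenate([(pD(rigid(p,hd(*m)))-np.array(i)).ravel() for i,m in hs])
q=least_squares(f,[573,-329,-.957]); print(q.x.round(3),q.fun.round(1))
W2=rigid(q.x,W); print(W2, rigid([573.3,-329.2,-.957],W))
```

```text
[ 577.976 -326.294   -0.975] [-2.9 -1.3 -2.3  1.8  1.6  1.4  0.3 -1.1  3.  -2.4]
[[ 651.48302674 -434.72711883  340.        ]] [[ 648.75272189 -436.28821952  340.        ]]
```

```bash
python3 -m crank '[[[0,0,0],[0,0,0],0.78],[[0,0,0],[0,0,0],0.78],[[0,0,0],[0,0,0],0.78],[[0,0,0],[0,0,0],0.78],[[0,0,0],[0,0,0],0.78]]'; python3 snap.py side d5
python3 - <<'E'
import cv2,numpy as np
a=cv2.imread("pics/d4_full.png").astype(int);b=cv2.imread("pics/d5_full.png").astype(int)
print((abs(a-b).max(2)>40).sum())
a=cv2.imread("pics/s2_full.png").astype(int);
a=cv2.imread("pics/side0.png").astype(int); D=(abs(a-b).max(2)>60); print([ (n,D[y0:y1,x0:x1].sum()) for n,x0,y0,x1,y1 in [("pot",345,295,390,340),("box",260,315,290,345),("bottle",330,185,350,216),("blank",318,215,352,262)]])
E
```

```text
t: 9.95
ee_pos: [602.8, -311.9, 237.9]
orientation: [0.46, 0.881, -0.882]
ft_force: [0.7, -0.2, -1.2]
width: 7.9
10.0 [ 602.8 -312.   237.9] 8.11 [ 0.27 -0.46 -0.48]
310
[('pot', np.int64(0)), ('box', np.int64(0)), ('bottle', np.int64(220)), ('blank', np.int64(124))]
```

Run:
```python
import cv2,numpy as np
a=cv2.imread("pics/d4_full.png").astype(int);b=cv2.imread("pics/d5_full.png").astype(int)
D=abs(a-b).max(2)>40; y,x=np.nonzero(D); print(x.min(),x.max(),y.min(),y.max(),np.median(x),np.median(y), D[195:255,335:400].sum())
a=cv2.imread("pics/scene0.png").astype(int);b=cv2.imread("pics/s4_full.png").astype(int);D=abs(a-b).max(2)>40
print({n:int(D[y0:y1,x0:x1].sum()) for n,x0,y0,x1,y1 in [("bottle",220,255,240,285),("blank",275,215,296,265),("pot",315,182,335,210),("box",365,212,390,232)]})
cv2.imwrite("pics/cmp.png",np.vstack([cv2.resize(cv2.imread(f"pics/{n}.png")[200:290,210:350],None,fx=3.2,fy=3.2) for n in ("scene0","s4_full")]))
cv2.imwrite("pics/c9.png",cv2.resize(cv2.imread("pics/d5_full.png")[180:270,270:405],None,fx=5.9,fy=5.9))
```

```text
46 397 0 249 331.0 157.0 93
{'bottle': 0, 'blank': 0, 'pot': 0, 'box': 0}
```

View pics/cmp.png

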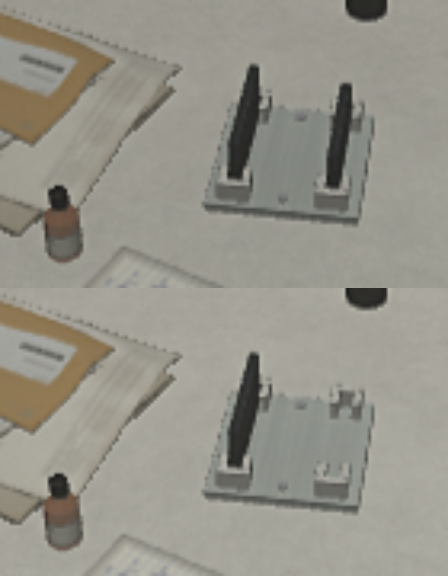

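View pics/c9.png

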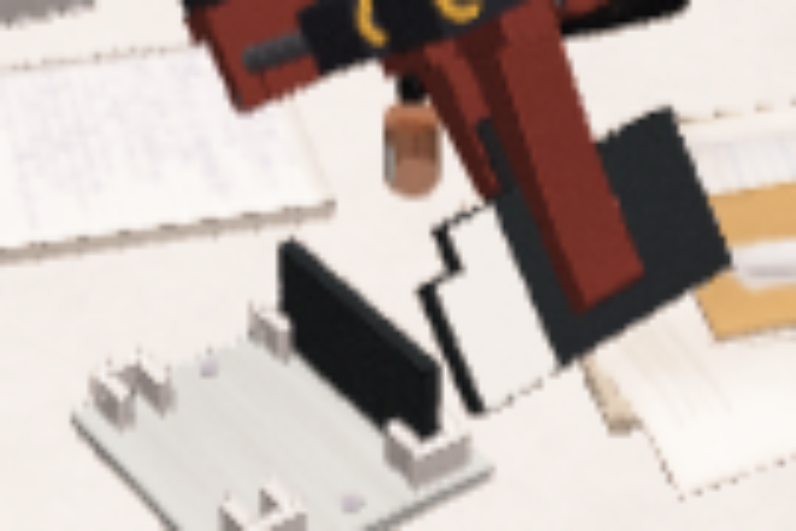

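The plate is steady (only sub-pixel edge differences between the two frames) and nothing else has moved, so I'm handing the job in.

```bash
python3 -c "
from workcell import *
print(close_job())"
```

```text
the job is handed in; nothing more can be done
None
```

I lifted the notched plate out of the rack and handed the job in at about t = 10 s. The arm was still holding the plate at the reader's focus, frosted face up toward the window with the notch at its upper left.

**Pose:** the measured tool pose was within 0.5 mm and 0.1° of the computed goal. The predicted plate outline matched the side picture, and a later frame showed the plate steady.

**Disagreement:** my two fits of the reader's position differ by about 5 mm and 1°, with corner residuals up to 4 pixels. That is well inside the 30 mm and 20° limits.

**Other things:** the scene camera showed no change at the blank plate, pot, box or bottle. The side camera did show changed pixels in the bottle and blank-plate areas. A close look put those down to the gripper and plate overlapping the view.

**Not checked:** I could not measure the squeeze force. I limited it by closing only to a 7.8 mm command on the 8 mm plate, and saw no slip in the pictures. The wrist force stayed within about 2 N, which was close to its noise level.

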